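# Turn the tumbling mixer's wheel until its filling neck stands straight up

## Task

The tumbling mixer has stopped with its stoppered filling neck pointing downwards. With the fingertips push one spoke after another to turn the wheel until the neck points straight up (within about five degrees), then take the hand away. Only push, and gently: do not touch the neck or its stopper, do not lift the wheel in its open bearings, and leave everything else on the bench where it stands.

Things in the scene. Friction and masses are not known exactly. Their poses are not given: they have to be found in the camera images.
- stand: Grey fork stand of a mixer, fixed to the bench. Base 170 (x) x 130 (y) x 16 mm, switch box at its -x edge; two posts 14 x 34 mm, 55 mm either side of the wheel plane along x, 167 mm tall. Origin: centre of the base's underside, straight below the hub. Own x: along the level axle; own y, z: the upright plane in which spokes and neck turn.
- wheel (a joint): Turn q of the wheel, rad; at 0 or any multiple of 2 pi the neck points straight up. In the stand's frame the neck points from the hub along (0, -sin q, cos q), spoke k (1 to 5) along (0, -sin a, cos a), a = q + k pi/3. Turns endlessly both ways, stays where left, does not coast; dry friction about 0.15 N m (2 N at a spoke). Starts with the neck below level.
- hub (a point): Centre of the wheel, on the axle, 150 mm above the bench. The wheel: a steel drum of radius 45 mm, 60 mm long, with five bare round steel spokes 12 mm thick whose rounded ends reach 110 mm from the hub; no rim. Spokes and neck stand 60 degrees apart, the neck in the sixth place.
- spoke1_end (a point): Centre of the rounded end of spoke 1, 104 mm from the hub, 60 degrees from the neck; own axes as the wheel's.
- neck: The drum's filling neck, turning with the wheel: steel collar of diameter 28 mm at the drum, glass tube of diameter 18 mm, broad white stopper of diameter 31 mm from 96 to 110 mm from the hub. Origin: the hub; own z points out along the neck. Not to be touched.
- axle (a joint): Height in m of the axle above the bottom of its two open-topped bearings (0 = seated). Axle and wheel lie there only by their weight, about 8.5 N, and would lift out upwards.
- flask_a: Bystander, loose: stoppered glass flask, 155 mm tall, bulb 64 mm wide. Origin: centre of its underside.
- flask_b: Bystander, loose: smaller stoppered glass flask, 135 mm tall, bulb 54 mm wide. Origin: centre of its underside.
- flask_c: Bystander, loose: stoppered glass flask, 155 mm tall, bulb 64 mm wide. Origin: centre of its underside.
- beaker: Bystander, loose: open glass beaker, 68 mm wide, 75 mm tall. Origin: centre of its underside.
- jar: Bystander, loose: brown glass jar with cap, 56 mm wide, 75 mm tall. Origin: centre of its underside.
- fitting: Bystander, loose: aluminium ring, 60 mm outside, 22 mm tall. Origin: centre of its underside.
- spatula: Bystander, loose: hand spatula lying flat, 160 mm long. Origin: its middle, about on the bench.

How it is judged (in metres and radians):
On the way:
1. the neck has been turned up past level (angle between neck's own z axis and vertical below 1.4 rad).
At the end, for the whole second after the job is handed in: The neck points straight up within 0.1 rad (5.7 degrees), the wheel is at rest (under 0.05 rad/s) and its axle is seated in the bearings (within 3 mm) (angle between neck's own z axis and vertical below 0.1 rad and velocity of joint wheel between -0.05 and 0.05 rad/s and value of joint axle below 0.003 m); the robot touches nothing.
It fails at once if the neck or its stopper is touched (over 1 N) (contact force between any of the fingers, the arm and neck above 1 N).
It fails at once if the wheel or stand is pushed or squeezed with more than 20 N (contact force between any of the fingers, the arm and stand above 20 N).
It fails at once if the wheel is lifted in its bearings by more than 5 mm (value of joint axle above 0.005 m).
It fails at once if a bystander is shifted by more than 20 mm, lifted or knocked over (distance of any of flask_a, flask_b, flask_c, beaker, jar, fitting, spatula from where it was at the start of the episode above 0.02 m or angle between any of flask_a, flask_b, flask_c, beaker, jar, fitting's own z axis and vertical above 0.4 rad).
It also fails if it takes over 64 s, if anything falls off the work surface, if the arm or the gripper's body presses on something with over 40 N, if the wrist force passes 120 N, or if a joint passes its speed limit or range.

## Robot

A 7-joint arm with a two-finger parallel gripper is mounted at the origin on the work surface. World frame = base frame: x ahead of the robot, y to its left, z up, the work surface at z = 0. Lengths are in mm, angles in rad, forces in N, time in s.
With the tool pointing down it reaches from about 400 to 875 mm from the base axis. Payload 19.3 kg.
Tool frame: the origin (TCP) lies at the very end of the fingers, on their centre line; the grasp point (between the pads) lies 19 mm behind it (grip_point_offset is the z of the grasp point in the tool frame, in mm); z points along the fingers, x is the direction in which the jaws open and shut, and the axes are right-handed (so a half turn about z gives the same grasp; the last joint's range is limited). The gripper opens to 85 mm and grips with 20 to 120 N. Pads are 22 mm wide; open, the fingers measure 114 mm over their backs; the gripper's body (76 mm by 85 mm) begins 54 mm behind the grasp point. The pads swing forward as they close: fully open they stand 13 mm farther back than shut.
Start: joints at [1.043, 0.521, -0.036, 1.599, 0.021, 1.021, -0.113], TCP at [276.207, -560.646, 231.291] pointing down, gripper open.
Joint ranges: [-2.91, 2.91], [-0.3, 2.13], [-1.5, 1.42], [0.17, 2.43], [-1.26, 4.41], [0.16, 1.93], [-2.52, 2.52]. Speed limits (rad/s): [1.89, 1.89, 2.39, 2.39, 3.01, 3.01, 3.01].

## Interface

Orientations are given as a 3x3 rotation matrix whose columns are the frame's x, y, z axes.
In Python, from workcell import movep, movel, goto_joints, open_gripper, clamp, wait, inverse_kinematics, read_state, camera, PlanningError, finish_job, grip_point_offset gives the robot as it stands. Calls block until the motion is done:
- movep(position, orientation): joint-space move of the TCP to a pose.
- movel(position, frame=None, max_speed=150, guard=None): straight line of the TCP; frame=None keeps the orientation; max_speed is the mean speed in mm/s. With guard (N) it stops when the force on the tool has changed by that much, and returns True; else False.
- goto_joints(angles): joint-space move.
- open_gripper() and clamp(): open the fingers fully, or close them until they stop; the grip force is fixed at half the most.
- wait(seconds).
- inverse_kinematics(position, orientation): joint angles nearest the present ones, or None.
- read_state(): the state.
- camera(name): name is "side" or "top"; returns a dict with "image" (480x640x3 uint8, blue, green, red), "range_z" (480x640 float32, mm along the optical axis (not along the pixel's ray), 0 where there is no reading), "fx", "fy", "cx", "cy" (pixels), "dist_coeffs" ([k1, k2, p1, p2, k3] as OpenCV has them; the pictures are not rectified), "cam_to_world" (4x4, takes a point from camera to world coordinates). Camera axes: x right, y up, looking along -z (the intrinsics and any distortion apply to the point x, -y, -z); pixel columns grow to the right and rows downward; lengths in mm; the calibration is good to about 2 mm. A picture is of the moment at which its call begins.
A pose or a line that the arm cannot do raises PlanningError and nothing moves.
- finish_job(): hands the job in, once; it reports no verdict.
The state is a dict: "time": time; "qpos": joint angles; "qvel": joint speeds; "joint_efforts": joint torques, N m; "eef_pos": TCP position; "tool_rot": TCP orientation; "ft_force": force on the tool from outside, world axes, zero at the start; "torque": the same for the moment, N m; "finger_gap": finger opening in mm.
Only numpy, scipy, OpenCV 4.12 (cv2) and the standard library are available. Lean on these libraries where they do the work, as an engineer would, in place of code of your own. Each camera call takes 0.05 s, during which the arm holds its last target. There are 200 camera calls.

## Working session

There is one attempt and no reset: what is moved stays moved. The work goes in short steps, each a Python script; the robot and the scene stay as the last script left them, time stands still between calls to the robot, and variables do not carry over. Pictures are saved under pics/ and viewed, about 8 in all and at most 12, crops included, and the job is handed in when it is done.

```bash
mkdir -p pics; ls; cat > h.py <<'E'
import numpy as np, cv2
from workcell import *
def snap(cam,name,crop=None,scale=1):
    c=camera(cam); im=c["image"]
    np.savez('pics/'+name+'.npz',**{k:np.array(v) for k,v in c.items()})
    if crop: im=im[crop[1]:crop[3],crop[0]:crop[2]]
    if scale!=1: im=cv2.resize(im,None,fx=scale,fy=scale,interpolation=cv2.INTER_CUBIC)
    cv2.imwrite('pics/'+name+'.png',im); return c
def pts(c,uv):
    uv=np.array(uv,float).reshape(-1,2)
    K=np.array([[c["fx"],0,c["cx"]],[0,c["fy"],c["cy"]],[0,0,1]],float)
    n=cv2.undistortPoints(uv.reshape(-1,1,2),K,np.array(c["dist_coeffs"],float)).reshape(-1,2)
    z=np.array([np.asarray(c["range_z"])[int(round(v)),int(round(u))] for u,v in uv])
    P=np.c_[n[:,0]*z,-n[:,1]*z,-z,np.ones(len(z))]
    w=(np.array(c["cam_to_world"])@P.T).T[:,:3]; w[z==0]=np.nan
    return w
E
python3 - <<'E'
from h import *
for n in("side","top"):
    c=snap(n,n+"0"); print(n,np.round(c["cam_to_world"],2).tolist(),c["fx"])
s=read_state();print(s["time"],s["tool_rot"],s["ft_force"],grip_point_offset)
E
```

```text
pics
side [[-0.78, 0.4, -0.48, -31.04], [-0.63, -0.5, 0.6, 783.74], [0.0, 0.77, 0.64, 867.96], [0.0, 0.0, 0.0, 1.0]] 514.4818420197412
top [[0.01, 1.0, -0.07, 433.37], [-1.0, 0.02, 0.02, 91.37], [0.02, 0.07, 1.0, 1456.66], [0.0, 0.0, 0.0, 1.0]] 589.0584921431448
0.1 [[ 4.41960762e-01 -8.97034216e-01 -5.47761912e-04]
 [-8.97033839e-01 -4.41961084e-01  8.32371449e-04]
 [-9.88755118e-04  1.23485451e-04 -9.99999504e-01]] [-0.17815851  0.28600818 -0.58216582] -18.700000000000003
```

View pics/side0.png

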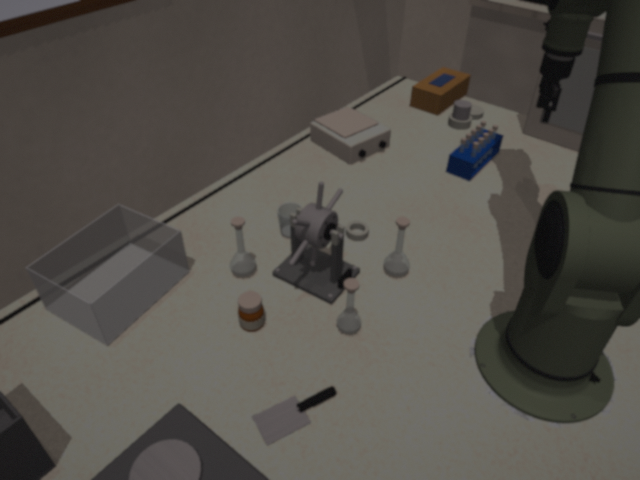

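View pics/top0.png

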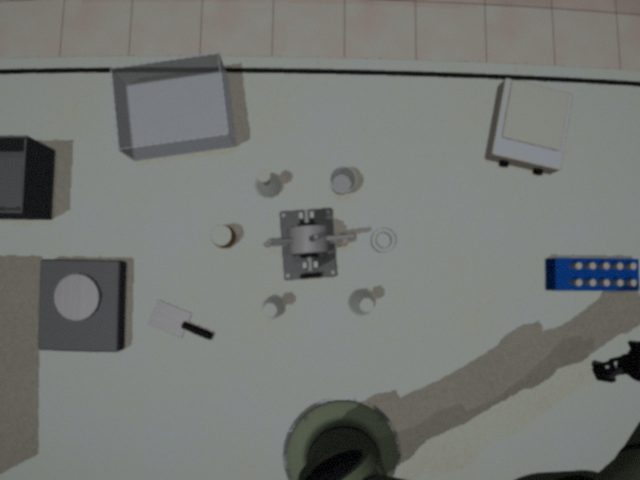

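Side: the mixer is at about (318,235), with spokes standing up and flasks at (240,260), (348,310), (398,255). Top: the stand is at (308,243), flasks at (268,185), (272,307), (363,302), the beaker at (343,180), the jar at (223,235) and the ring at (383,239). Next I'll take enlarged crops and the depth.

```bash
cat > m.py <<'E'
from h import *
def cloud(c):
    v,u=np.mgrid[0:480,0:640]; uv=np.c_[u.ravel(),v.ravel()]
    return uv,pts(c,uv)
E
python3 - <<'E'
from m import *
a=cv2.imread('pics/side0.png')[165:315,225:425]; b=cv2.imread('pics/top0.png')[160:330,205:410]
cv2.imwrite('pics/c0.png',cv2.convertScaleAbs(cv2.resize(a,(800,600),interpolation=cv2.INTER_CUBIC),alpha=1.6))
cv2.imwrite('pics/c1.png',cv2.convertScaleAbs(cv2.resize(b,None,fx=3.5,fy=3.5,interpolation=cv2.INTER_CUBIC),alpha=1.6))
for n in("side0","top0"):
    c=np.load('pics/'+n+'.npz'); 
    uv,w=cloud(c)
    L=dict(top=dict(stand=(308,243),fa=(268,181),fb=(272,308),fc=(366,301),beaker=(343,180),jar=(222,234),ring=(374,239),spL=(268,243),base1=(285,275),base2=(334,275),base3=(284,213),base4=(331,211)),side=dict(hub=(318,222),s1=(320,186),fa=(240,222),fb=(350,285),fc=(402,223),jar=(250,298)))[n[:-1]]
    for k,p in L.items(): print(n,k,np.round(pts(c,p)[0]))
    if n=="top0":
        for lo,hi in((8,24),(158,175)):
            m=(w[:,2]>lo)&(w[:,2]<hi)&(uv[:,0]>270)&(uv[:,0]<345)&(uv[:,1]>200)&(uv[:,1]<285)
            q=w[m][:,:2].astype(np.float32); print(lo,len(q),cv2.minAreaRect(q))
E
```

```text
Still running in the background as job /tmp/bash_jobs.1000/1ea84b1123c9 (pid 491). You'll get a notice when it ends.
```

View pics/c0.png

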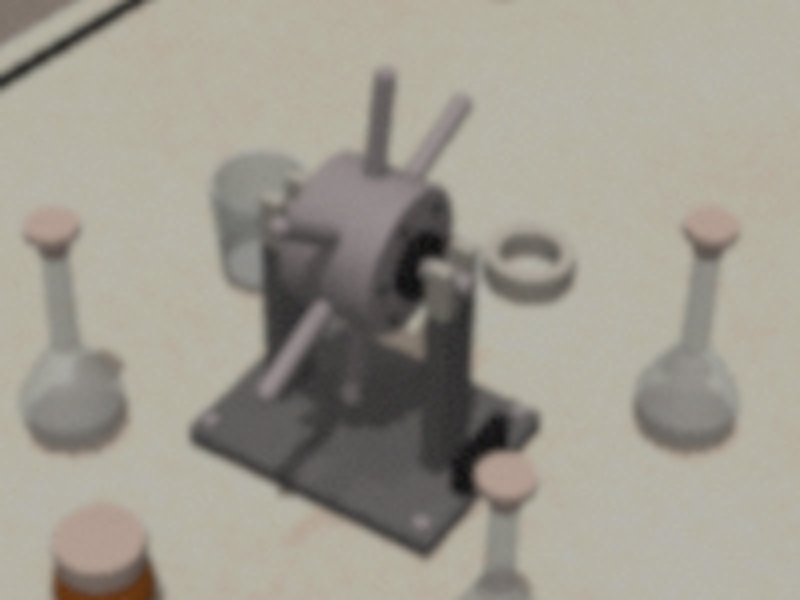

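View pics/c1.png

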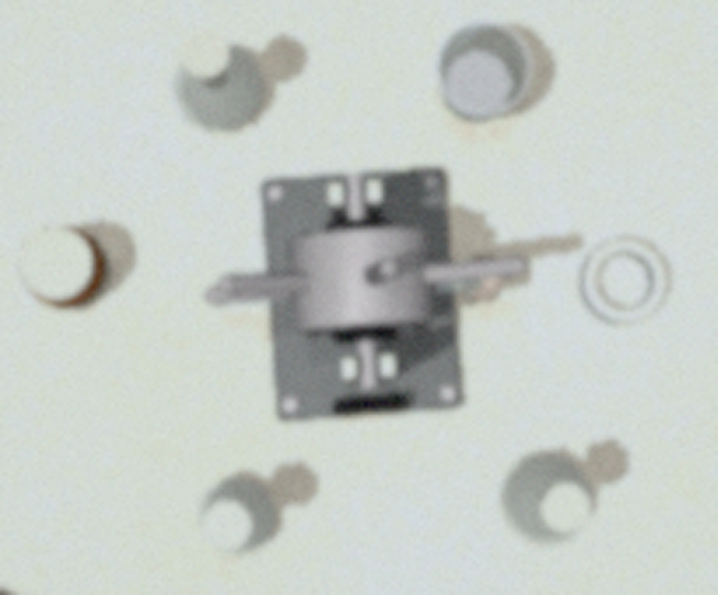

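The crops show spokes up at about (383,70) and (460,100), one to the left-down (270,390), and one lower (352,390). The neck is hidden on the far, lower side. The measuring script is slow because it reloads the npz for every pixel, so I'll fix that.

```bash
kill -- -$(cat /tmp/bash_jobs.1000/1ea84b1123c9/pid); 
sed -i 's/^    z=np.array.*/    R=np.asarray(c["range_z"]); i=np.rint(uv).astype(int); z=R[i[:,1],i[:,0]]/' h.py
cat > meas.py <<'E'
from m import *
from scipy.optimize import minimize
def base():
    c=np.load('pics/top0.npz'); c={k:c[k] for k in c}; return c
E
python3 - <<'E'
from m import *
for n in("side0","top0"):
    c=np.load('pics/'+n+'.npz'); c={k:c[k] for k in c}
    uv,w=cloud(c)
    L=dict(top=dict(stand=(308,243),fa=(264,177),fb=(270,309),fc=(366,305),beaker=(343,180),jar=(222,234),ring=(374,239),spL=(268,243)),side=dict(hub=(318,222),s1=(320,186),s2=(339,191),s3=(292,263),s4=(313,262),fa=(238,222),fb=(351,285),fc=(402,223),jar=(250,298)))[n[:-1]]
    for k,p in L.items(): print(n,k,np.round(pts(c,p)[0]))
    if n=="top0":
        m=(w[:,2]>8)&(w[:,2]<24)&(uv[:,0]>276)&(uv[:,0]<340)&(uv[:,1]>205)&(uv[:,1]<283)
        q=w[m][:,:2].astype(np.float32); r=cv2.minAreaRect(q); print(len(q),r)
        base=np.array(r[0]); 
    m=(np.hypot(w[:,0]-base[0],w[:,1]-base[1])<135)&(w[:,2]>25)
    np.save('pics/cl_'+n+'.npy',w[m]); print(m.sum())
E
```

```text
side0 hub [495. 116. 187.]
side0 s1 [518.  82. 251.]
side0 s2 [526.   1. 191.]
side0 s3 [509. 188. 112.]
side0 s4 [514. 110.  56.]
side0 fa [656. 198. 157.]
side0 fb [361. 179. 134.]
side0 fc [374. -31. 154.]
side0 jar [533. 295.  77.]Traceback (most recent call last):
  File "<stdin>", line 11, in <module>
NameError: name 'base' is not defined. Did you mean: 'False'?
```

```bash
python3 - <<'E'
from m import *
W=[]
for n in("top0","side0"):
    c=np.load('pics/'+n+'.npz'); c={k:c[k] for k in c}
    uv,w=cloud(c)
    if n=="top0":
        for k,p in dict(fa=(264,177),fb=(270,309),fc=(366,305),beaker=(333,180),jar=(222,234),ring=(374,239),spL=(268,243)).items(): print(k,np.round(pts(c,p)[0]))
        m=(w[:,2]>8)&(w[:,2]<24)&(uv[:,0]>276)&(uv[:,0]<340)&(uv[:,1]>205)&(uv[:,1]<283)
        q=w[m][:,:2].astype(np.float32); r=cv2.minAreaRect(q); print(len(q),r); base=np.array(r[0])
        a=r[2] if r[1][0]>r[1][1] else r[2]-90
        th=np.deg2rad((a+90)%180-90); print('yaw deg',np.rad2deg(th))
    d=w-np.r_[base,150]
    X=d[:,0]*np.cos(th)+d[:,1]*np.sin(th); Y=-d[:,0]*np.sin(th)+d[:,1]*np.cos(th); Z=d[:,2]
    rr=np.hypot(Y,Z); m=(abs(X)<30)&(rr>58)&(rr<115)&(Z>-110)
    ang=np.rad2deg(np.arctan2(-Y[m],Z[m]))
    h,_=np.histogram(ang,bins=np.arange(-180,181,5)); print(n,[(int(e),int(k)) for e,k in zip(np.arange(-180,180,5),h) if k])
    for lo in range(-180,180,5):
        s=(ang>=lo)&(ang<lo+5)
        if s.sum()>8: print(lo, 'X',round(np.median(X[m][s]),1),'rmax',round(rr[m][s].max()),'ang',round(np.median(ang[s]),1))
E
```

```text
fa [656. 191. 156.]
fb [362. 173. 134.]
fc [375. -40. 155.]
beaker [677.  30.   4.]
jar [nan nan nan]
ring [530. -71.  22.]
spL [505. 175. 218.]
1864 ((515.5166015625, 90.03709411621094), (145.75282287597656, 185.4886932373047), 88.09571838378906)
yaw deg -1.9042816162109377
top0 [(-115, 14), (-110, 45), (-105, 2), (-55, 9), (-50, 94), (-45, 4), (0, 11), (5, 33), (10, 5), (55, 3), (60, 61), (65, 62), (70, 1), (115, 5), (120, 51), (125, 27), (130, 5)]
-115 X -11.6 rmax 105 ang -110.9
-110 X -10.5 rmax 107 ang -107.7
-55 X -8.7 rmax 111 ang -50.7
-50 X -7.2 rmax 112 ang -47.9
0 X 1.7 rmax 95 ang 4.2
5 X 1.3 rmax 114 ang 7.1
60 X 9.4 rmax 106 ang 63.7
65 X 10.3 rmax 109 ang 66.5
120 X 4.0 rmax 110 ang 122.9
125 X 1.6 rmax 108 ang 126.6
side0 [(-175, 13), (-170, 68), (-165, 9), (-115, 22), (-110, 95), (-105, 12), (-60, 2), (-55, 49), (-50, 35), (-5, 1), (0, 67), (5, 54), (10, 3), (55, 2), (60, 56), (65, 43), (70, 2), (115, 1), (120, 2), (125, 2)]
-175 X -0.9 rmax 104 ang -171.4
-170 X 0.6 rmax 107 ang -167.1
-165 X 0.3 rmax 73 ang -164.2
-115 X -10.0 rmax 111 ang -111.0
-110 X -7.2 rmax 109 ang -107.6
-105 X -5.6 rmax 87 ang -104.0
-55 X -8.5 rmax 115 ang -52.2
-50 X -6.6 rmax 112 ang -48.7
0 X 4.4 rmax 110 ang 3.7
5 X 1.7 rmax 111 ang 6.5
60 X 12.4 rmax 100 ang 63.7
65 X 11.0 rmax 108 ang 66.3
```

```bash
cat > w.py <<'E'
from m import *
from scipy.optimize import least_squares
def wheel(clouds,p0,full=True):
    """fit hub x,y,yaw,q (or q alone) to bare-spoke points"""
    def loc(p,w):
        d=w-np.r_[p[0],p[1],150]; c,s=np.cos(p[2]),np.sin(p[2])
        return np.c_[d[:,0]*c+d[:,1]*s,-d[:,0]*s+d[:,1]*c,d[:,2]]
    def res(p,P):
        l=loc(p,P); out=[]
        for k in range(1,6):
            a=p[3]+k*np.pi/3; u=np.array([0,-np.sin(a),np.cos(a)])
            t=np.clip(l@u,0,104); out.append(np.linalg.norm(l-t[:,None]*u,axis=1)-6)
        return np.min(np.abs(out),axis=0)
    w=np.vstack(clouds); w=w[np.isfinite(w).all(1)]; p=np.array(p0,float)
    for _ in range(3):
        l=loc(p,w); r=np.hypot(l[:,1],l[:,2]); an=np.arctan2(-l[:,1],l[:,2])
        dn=np.abs((an-p[3]+np.pi)%(2*np.pi)-np.pi)
        P=w[(abs(l[:,0])<22)&(r>60)&(r<112)&(dn>.45)&(l[:,2]>-105)]
        P=P[res(p,P)<12]
        if full: p=least_squares(lambda x:res(x,P),p,loss='soft_l1',x_scale=[10,10,.1,.1]).x
        else:
            g=p[3]+np.linspace(-.5,.5,201)
            if _>0: g=p[3]+np.linspace(-.1,.1,201)
            p[3]=g[np.argmin([np.abs(res(np.r_[p[:3],x],P)).mean() for x in g])]
    return p,len(P),np.median(res(p,P))
def load(n):
    c=np.load('pics/'+n+'.npz'); return {k:c[k] for k in c}
HUB=None
def frame(p):
    c,s=np.cos(p[2]),np.sin(p[2]); return np.array([[c,-s,0],[s,c,0],[0,0,1.]])
def orient(p,t,sx=1):
    z=np.array([0,-np.sin(t),-np.cos(t)]); x=np.array([sx,0,0.]); 
    return frame(p)@np.c_[x,np.cross(z,x),z]
def tcp(p,e,r,t,gap=0,back=0):
    """TCP so that lower front corner touches spoke at elevation e(rad, +y side), with gap mm off and back mm out along the tool"""
    u=np.array([0,np.cos(e),np.sin(e)]); n=np.array([0,-np.sin(e),np.cos(e)])
    C=r*u+(6+gap)*n; o=np.array([0,np.sin(t),np.cos(t)])
    return frame(p)@(C-11*np.array([0,np.cos(t),-np.sin(t)])+back*o)+np.r_[p[0],p[1],150]
E
python3 - <<'E'
from w import *
A=[cloud(load(n))[1] for n in("top0","side0")]
p0=[515,90,.07,np.deg2rad(125)]
for cl in(A,A[:1],A[1:]):
    p,n,m=wheel(cl,p0); print(np.round(p[:2],1),np.rad2deg(p[2:]),n,m)
p,_,_=wheel(A,p0); np.save('p.npy',p)
for t in(30,45):
  for sx in(1,-1):
    R=orient(p,np.deg2rad(t),sx)
    for a in((35,85,8,0),(35,85,8,90),(-25,85,0,0),(-25,85,0,90)):
        x=tcp(p,np.deg2rad(a[0]),a[1],np.deg2rad(t),a[2],a[3]); q=inverse_kinematics(x,R)
        print(t,sx,a,np.round(x),None if q is None else np.round(q,2))
E
```

```text
[519.   91.7] [  4.81843645 128.87649408] 843 1.1940102933760954
[516.6  90.9] [  5.04790472 128.78909565] 334 0.8624526480499806
[520.2  91.9] [  5.08029969 128.74725261] 509 0.7788861018436597
30 1 (35, 85, 8, 0) [515. 144. 216.] [-0.12  0.64 -0.78  1.73  0.79  1.45 -1.11]
30 1 (35, 85, 8, 90) [511. 188. 294.] [-0.09  0.64 -0.98  1.59  0.79  1.68 -1.12]
30 1 (-25, 85, 0, 0) [513. 162. 125.] [-0.3   0.73 -0.56  1.77  0.79  1.26 -1.17]
30 1 (-25, 85, 0, 90) [509. 206. 203.] [-0.15  0.75 -0.92  1.65  0.85  1.57 -1.24]
30 -1 (35, 85, 8, 0) [515. 144. 216.] [ 0.12  0.87 -1.28  1.72  1.03  1.75  1.84]
30 -1 (35, 85, 8, 90) [511. 188. 294.] [ 0.04  0.79 -1.27  1.58  0.93  1.85  1.9 ]
30 -1 (-25, 85, 0, 0) [513. 162. 125.] [ 0.08  1.06 -1.28  1.75  1.16  1.75  1.71]
30 -1 (-25, 85, 0, 90) [509. 206. 203.] [-0.    0.94 -1.28  1.65  1.04  1.8   1.77]
45 1 (35, 85, 8, 0) [514. 145. 218.] [-0.31  0.73 -0.67  1.68  0.87  1.65 -1.2 ]
45 1 (35, 85, 8, 90) [509. 209. 282.] [-0.32  0.75 -0.84  1.52  0.87  1.87 -1.21]
45 1 (-25, 85, 0, 0) [513. 163. 127.] [-0.5   0.81 -0.41  1.69  0.81  1.45 -1.23]
45 1 (-25, 85, 0, 90) [508. 227. 191.] [-0.43  0.83 -0.67  1.55  0.85  1.71 -1.26]
45 -1 (35, 85, 8, 0) [514. 145. 218.] [-0.09  0.89 -1.07  1.66  1.03  1.89  1.81]
45 -1 (35, 85, 8, 90) [509. 209. 282.] [-0.3   0.76 -0.86  1.52  0.88  1.89  1.93]
45 -1 (-25, 85, 0, 0) [513. 163. 127.] [-0.13  1.05 -1.07  1.67  1.13  1.87  1.69]
45 -1 (-25, 85, 0, 90) [508. 227. 191.] [-0.33  0.9  -0.87  1.55  0.94  1.82  1.81]
```

The neck is hidden at q≈129°, on the −y, low side. I'll push spokes downwards on the +y side, which seats the axle. The hand will be tilted 40° so that it stays outside the spoke circle.

```bash
python3 - <<'E'
from w import *
p=np.load('p.npy'); t=np.deg2rad(40); R=orient(p,t,1)
clamp()
s=read_state(); e=s["eef_pos"]
movel([e[0],e[1],430])
down=orient(p,0,1)
movep([560,-150,450],down); print(read_state()["time"])
x=tcp(p,np.deg2rad(42),85,t,15,120); print(x)
movep(x+[0,0,60],R); 
s=read_state(); print(s["time"],np.round(s["qpos"],2),s["finger_gap"],s["ft_force"])
movel(x); print(movel(tcp(p,np.deg2rad(42),85,t,12,0),max_speed=80,guard=5))
s=read_state(); print(s["time"],s["eef_pos"],s["ft_force"])
snap("side","s1",(200,130,460,325),3)
E
```

```text
4.1583
[509.06156397 209.12227641 321.47813976]
5.5833 [-0.31  0.59 -0.78  1.42  0.77  1.91 -1.03] -0.08829972528513286 [ 0.58498829 -1.53800403 -0.65441778]
False
7.7917 [515.40816787 134.60056124 227.55639768] [ 0.12513929  0.70615831 -0.28250631]
```

View pics/s1.png

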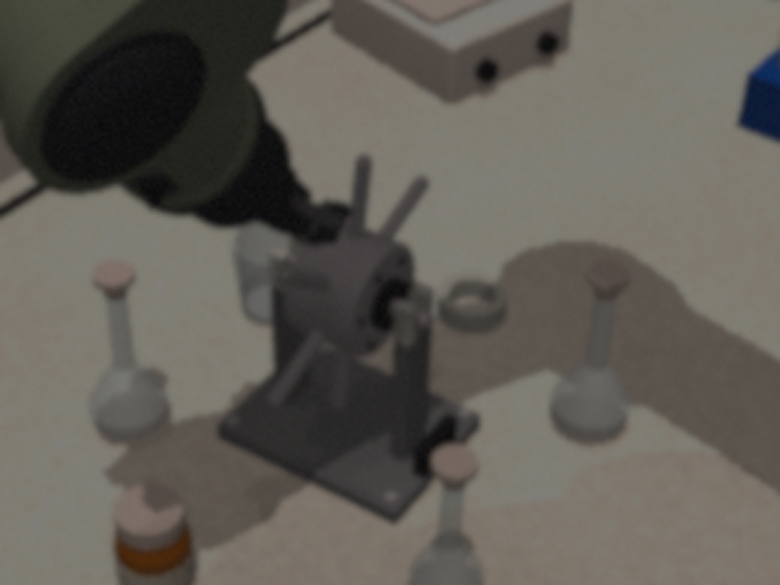

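The closed fingers are at about (335,220), above the left spoke and clear of the upright one at (360,190). Now I'll push along the arc.

```bash
cat > push.py <<'E'
from w import *
p=np.load('p.npy'); t=np.deg2rad(40); R=orient(p,t,1)
def push(e0,e1,r=85,step=8,speed=40,guard=9):
    n=max(1,int(np.ceil(abs(e1-e0)/step)))
    for e in np.linspace(e0,e1,n+1)[1:]:
        g=movel(tcp(p,np.deg2rad(e),r,t),max_speed=speed,guard=guard)
        s=read_state(); print(round(e,1),g,np.round(s["ft_force"],1),round(s["time"],1))
        if g: return False
    return True
def out(e,back=90): movel(tcp(p,np.deg2rad(e),85,t,10),max_speed=60); movel(tcp(p,np.deg2rad(e),85,t,10,back))
def angle(name,q0):
    c=[]
    for n in("top","side"):
        k=camera(n); c.append(cloud(k)[1]); cv2.imwrite(f'pics/{name}_{n}.png',k["image"])
    for cl in (c[:1],c[1:],c):
        f,n,m=wheel(cl,[*p[:3],np.deg2rad(q0)],False); print('q',np.rad2deg(f[3]),n,m)
    return np.rad2deg(f[3])
E
python3 - <<'E'
from push import *
ok=push(42,-25)
if ok:
    out(-25,100)
    angle('a1',65)
    print(read_state()["time"])
E
```

```text
34.6 False [ 0.1 -0.5 -0. ] 8.6
27.1 False [-0.4  0.3  0.5] 9.0
19.7 False [-0.8 -0.   0.4] 9.4
12.2 False [-0.4  0.1 -0.4] 9.8
4.8 False [-0.3  0.3 -0.5] 10.3
-2.7 False [-0.8 -0.5  0.1] 10.7
-10.1 False [-0.  -0.5  1. ] 11.1
-17.6 False [-1.  -0.2 -0.2] 11.5
-25.0 False [-0.6 -0.2  0.4] 12.0
q 66.37509870831398 209 1.7354334927883137
q 65.57295779513083 409 0.9275664787427846
q 65.68754935415699 618 1.1664023800281291
13.2
```

The first push worked: q ≈ 65.6°, as predicted. Next is the second spoke, now at 35.6° elevation.

```bash
python3 - <<'E'
from push import *
up=np.deg2rad(40)
movel(tcp(p,up,85,t,14,100)); print(movel(tcp(p,up,85,t,14,0),max_speed=80,guard=5))
if push(40,-23):
    out(-23,100)
    print(angle('a2',7), read_state()["time"])
im=cv2.imread('pics/a2_side.png')[130:325,200:460]; cv2.imwrite('pics/a2c.png',cv2.resize(im,None,fx=3,fy=3))
E
```

```text
False
32.1 False [-0.6  0.2  0.8] 16.2
24.2 False [ 0.8  0.7 -0.5] 16.6
16.4 False [-0.9  0.7 -0.1] 17.1
8.5 False [-0.2 -0.1 -0.3] 17.5
0.6 False [ 0.1 -0.3 -0.3] 17.9
-7.2 False [ 1.1 -0.3  0.1] 18.4
-15.1 False [-0.1 -0.4 -0.1] 18.8
-23.0 False [ 0.1 -0.2  0.2] 19.3
q 7.687549354156989 315 1.8882124433036749
q 7.22918311805233 391 1.050743706269781
q 7.458366236104659 706 1.3349849320396179
7.458366236104659 20.5083
```

View pics/a2c.png

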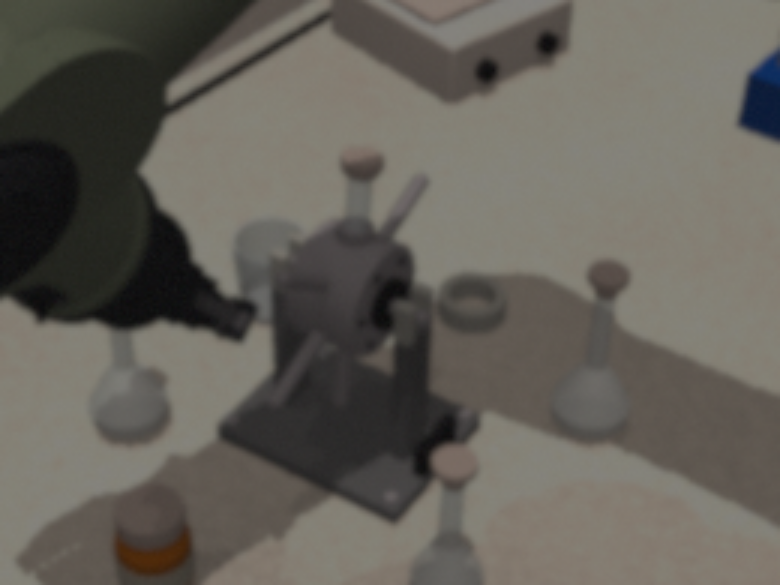

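The neck is now nearly up at (360,160), q≈7.5°. One short final push is left on the next spoke.

```bash
python3 - <<'E'
from push import *
up=np.deg2rad(40); r=92
movel(tcp(p,up,r,t,14,100)); print(movel(tcp(p,up,r,t,12,0),max_speed=80,guard=5))
if push(40,29.5,r,speed=25):
    movel(tcp(p,up,r,t,12,0),max_speed=60); movel(tcp(p,up,r,t,14,150))
    print(angle('a3',0), read_state()["time"])
im=cv2.imread('pics/a3_side.png')[130:325,200:460]; cv2.imwrite('pics/a3c.png',cv2.resize(im,None,fx=3,fy=3))
E
```

```text
False
34.8 False [ 0.3  0.1 -0.1] 23.7
29.5 False [-0.4 -0.4  0.1] 24.2
q 0.0 319 1.915493444576171
q -0.2291831180523295 396 1.08501224378577
q -0.17188733853924712 715 1.386710691477738
-0.17188733853924712 26.05
```

View pics/a3c.png

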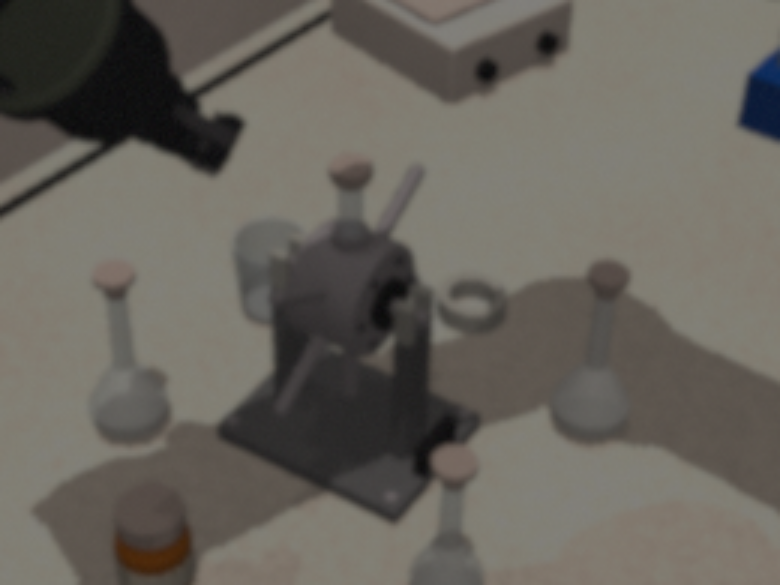

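The neck is up with its stopper at (350,170). Both cameras put q within 0.3° of zero, the hand is clear, and the bystanders in view are where they were.

```bash
python3 -c "
from workcell import *
wait(0.3); print(read_state()['ft_force']); finish_job()"
```

```text
[-0.10531849  0.70576643  0.40034175]
the job is handed in; nothing more can be done
```

The neck now points straight up, the hand is clear of the wheel, and the job is handed in (no verdict is reported).

I pushed three spokes downwards in turn on the +y side with closed, tilted fingertips. That pressed the axle into its bearings and turned the wheel from about 129° to 65.6°, then 7.5°, then about −0.2°.

- **Angle:** after the last push the top camera gave 0.0° and the side camera −0.2°, against a tolerance of 5.7°.
- **Force:** tool force readings between push steps stayed around 1 N or less, no contact guard tripped, and the hand-in reading was also under 1 N.
- **Bystanders:** those in the last side view stood where they had been. That view did not show the spatula, and I compared positions by eye only.
- **Not measured:** axle height and contact with the neck. I saw no sign of lifting or touching.

The two cameras disagreed by 0.5–0.8° after the first two pushes, well within tolerance. Robot time was about 26 s of the 64 s allowed.

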